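Set the side guide, then cam-lift the sample tray of buns and hold it up

ROBOT

A 6-joint arm with a two-finger parallel gripper is mounted at the origin on the work surface. World frame = base frame: x ahead of the robot, y to its left, z up, the work surface at z = 0. Lengths are in m, angles in degrees, forces in N, time in s.
With the tool pointing down it reaches from about 0.4 to 0.825 m from the base axis. Payload 7 kg.
Tool frame: the origin (TCP) lies between the finger pads, 19 mm behind the fingertips; this is the grasp point; x points along the fingers, y is the direction in which the jaws open and shut, and the axes are right-handed (so a half turn about x gives the same grasp; the last joint's range is limited). The gripper opens to 88 mm and grips with 3 to 60 N. Pads are 19 mm wide; open, the fingers measure 130 mm over their backs; the gripper's body (78 mm by 193 mm) begins 47 mm behind the grasp point.
Start: joints at [-51.274, 20.546, 0.682, 0, -70.136, -16.507], TCP at [0.255, -0.625, 0.245] pointing down, gripper open.
Joint ranges: [-176.03, 176.03], [-82.01, 121.73], [-58.28, 71.71], [-173.87, 95.51], [-174.79, -0.11], [-173.66, 173.66]. Speed limits (degrees/s): [136.94, 136.94, 172.46, 180, 180, 180].

INTERFACE

Orientations are given as [roll, pitch, yaw] about the fixed x, y, z axes, in that order (R = Rz(yaw) Ry(pitch) Rx(roll)).
In Python, from plant import * gives the robot as it stands.
- The arm moves only by the shell command python3 -m crank 'ROWS'. ROWS is a JSON object of lists of equal length, an entry for each row: "delta_pos": the shift along the tool's x, y, z in m, a list of three; "turn": the turn, a rotation vector about the tool's x, y, z in degrees, a list of three; "grip": the opening, from 0 (shut) to 1 (fully open). A call has 1 to 12 rows; each row is the pose to reach, as a shift and turn from the pose commanded when the call began, along the tool's axes at that moment; what a row does not reach only later rows make up. A row lasts 1/12 s, in which the tool goes at most 41.7 mm and 7.16 degrees, less where a joint would pass 70% of its speed; a pose out of reach is approached as far as the arm can. A call with a gripper value outside its range is refused whole. The fingers move at their own pace and stop on an object; the grip force is fixed at half the most. Time passes only in rows, so rows that repeat a pose let the fingers close. It gives the time, the measured TCP pose, the force and the opening at its end, in the units of the state.
- get_obs(): the state, without advancing time (a new reading comes with each control period).
- snapshot(name): name is "side" or "top" or "wrist"; returns a dict with "pixels" (384x512x3 uint8, blue, green, red), "range_z" (384x512 float32, m along the optical axis (not along the pixel's ray), 0 where there is no reading), "camera_matrix" (3x3 intrinsics, pixels), "k1" (the pictures are not rectified: a ray, as slopes to the right and down, at radius r is drawn at 1 + k1 r^2 times it, then the intrinsics apply), "eye" and "rotation" of the camera in the world. Camera axes: x right, y up, looking along -z (the intrinsics and any distortion apply to the point x, -y, -z); pixel columns grow to the right and rows downward; lengths in m; the calibration is good to about 2 mm. A picture is of the moment at which its call begins.
- close_job(): hands the job in, once; it reports no verdict.
The state is a dict: "clock": time; "joint_pos": joint angles; "qvel": joint speeds; "tau": joint torques, N m; "tool_pos": TCP position; "orientation": TCP orientation; "force": force on the tool from outside, world axes, zero at the start; "moment": the same for the moment, N m; "opening": finger opening in m.
Only numpy, scipy, OpenCV 4.12 (cv2) and the standard library are available. Lean on these libraries where they do the work, as an engineer would, in place of code of your own. Each camera call takes 0.05 s, during which the arm holds its last target. There are 200 camera calls.

TASK

On the tray lifter, first slide the green side guide by its black grip until the grip lines up with the yellow pointer, so that the guide stands just beside the tray of buns. Then swing the cam lever by its red handle until the lever stands upright, where the cam lifts the tray highest, and finish while still holding the handle there, because the lever springs back when released. Keep the buns in the tray, do not shove the tray, and leave the other things on the table alone.

Things in the scene. Friction and masses are not known exactly. Their poses are not given: they have to be found in the camera images.
- lifter: Steel bench fixture, 190 x 370 mm, fixed; place and yaw vary. Origin at table height; +x points away from its front (the slider side), +y along the tray bed to the guide's end, z up. Bed rails carry the tray at z = 60 mm while it is down. The slider track (36 mm wide, top at z = 50 mm) runs along y at x = -130 mm, y = 20 to 250 mm. The cam lever is outside the bed's -y end.
- guide_grip (a point): Centre of the top of the guide's black grip (white middle line), a block 28 (lifter x) x 20 (lifter y) x 62 mm high, top at z = 113 mm; grip from above, closing along lifter y, TCP 18 mm below this point. Both sides are free above z = 67 mm. Moves along lifter y only, about 2 N friction, stays where left. A green fence, 6 mm thick, top at z = 101 mm, reaches over the bed from 40 mm behind it (+x).
- guide (a joint): Travel of the guide in m: 0 with the grip at lifter y = +200 mm, growing as it moves towards the tray (lifter -y), at most 0.13.
- pointer: Yellow pointer, 52 mm high, fixed at the front of the track (lifter x = -155 mm), its place along the track varies. Origin at table height; its axes are parallel to the lifter's. The grip is at its target when it has the same lifter y as this origin; the fence then stands 8 mm clear of the tray.
- cam_hub (a point): Point on the cam lever's hinge axis, level with the middle of the red handle along the axis (lifter x = -20, y = -223, z = 48 mm). The hinge axis is parallel to lifter y.
- lever_angle (a joint): Cam lever angle in rad: 0 parked on its stop, leaning 63 degrees from vertical towards lifter -x; grows as it swings up and over towards +x; 1.10 is upright, the cam's highest point (tray lifted about 14 mm); beyond it, up to 1.75, the lift drops again. A spring and the load always pull it back to 0, with up to about 6 N at the handle.
- handle (a point): Red handle bar, 18 mm diameter, 62 mm long, parallel to the hinge axis. This point is its middle, 130 mm from the hinge axis: 107 mm high parked, 178 mm upright. The lever arm (flat 16 x 8 mm) joins 35 mm from this point in lifter +y. Free around: grip the middle from above, closing along lifter x; it turns between the pads, the tool may stay vertical.
- cam_lever: The whole lever: brass eccentric cam, flat steel arm and red handle. Origin on the hinge axis, 223 mm from cam_hub in lifter +y; its z axis points outwards along the arm, its y along the hinge.
- lift_plate: Lift plate with a black rubber top (90 x 180 mm) in the middle of the bed under the tray, 2 mm below the tray's underside until the cam lifts it. Origin is not on the plate: it is the lifter's origin, raised by the lift.
- tray: Cream perforated plastic sample tray, 174 (lifter x) x 200 (lifter y) x 40 mm, walls 4 mm, loose, with three buns in it. Origin under the centre of its floor.
- bun1: Bread bun, 72 mm across, 44 mm high, loose in the tray. Origin under its centre.
- bun2: As bun1.
- bun3: As bun1.
- spray: White bottle with blue cap, 64 mm across, 170 mm high, standing on the table: leave alone. Origin under its centre.
- brush: Hand brush lying on the table: leave alone.
- scraper: Dough scraper with red grip, lying on the table, 115 x 120 mm: leave alone.
- bowl: Steel bowl, 120 mm across, 60 mm high: leave alone. Origin under its centre.
- jar: Amber jar, 72 mm across, 100 mm high: leave alone. Origin under its centre.
Things that resemble listed ones, but are neither listed nor needed, are in the scene too. Leave any grey or turquoise look-alike of the bun3 alone.

How it is judged:
By the outcome, as a careful person would: the job done as asked, in the order asked, and still so for the second after the job is handed in, while the arm keeps its last pose, push and grip.
It also fails if it takes over 42 s, if anything falls off the work surface, if the arm or the gripper's body presses on something with over 40 N, if the wrist force passes 120 N, or if a joint passes its speed limit or range.

## Working session

There is one attempt and no reset: what is moved stays moved. The work goes in short steps, Python scripts to look and compute and a shell command to move; the robot and the scene stay as the last step left them, time stands still between calls to the robot, and variables do not carry over. Pictures are saved under pics/ and viewed, about 8 in all and at most 12, crops included, and the job is handed in when it is done.

```bash
ls; mkdir -p pics
cat > h.py <<'E'
import numpy as np, cv2
from plant import *
from scipy.spatial.transform import Rotation as R
def snap(n):
    s=snapshot(n); s={k:(np.array(v) if k!='k1' else v) for k,v in s.items()}; return s
def points(s):
    """world xyz for every pixel from depth"""
    h,w=s['range_z'].shape; u,v=np.meshgrid(np.arange(w),np.arange(h))
    r=rays(s,np.stack([u.ravel(),v.ravel()],1))
    return (s['eye']+ (r*s['range_z'].reshape(-1,1))@Rm(s).T).reshape(h,w,3)
def Rm(s):
    a=np.array(s['rotation']); return a if a.shape==(3,3) else R.from_euler('xyz',a,degrees=True).as_matrix()
def rays(s,uv):
    K=np.array(s['camera_matrix']); p=cv2.undistortPoints(np.asarray(uv,float).reshape(-1,1,2),K,np.array([s['k1'],0,0,0.])).reshape(-1,2)
    return np.stack([p[:,0],-p[:,1],-np.ones(len(p))],1)
def onplane(s,uv,z):
    d=rays(s,uv)@Rm(s).T; e=np.array(s['eye']); return e+d*((z-e[2])/d[:,2])[:,None]
E
python3 - <<'E'
from h import *
for n in ('top','side'):
    s=snap(n); cv2.imwrite(f'pics/{n}0.png',s['pixels']); print(n,s['eye'],s['rotation'],s['camera_matrix'],s['k1'])
    np.savez(f'{n}0.npz',**s)
print(get_obs())
E
```

```text
pics
top [ 0.42376645 -0.00705592  1.48560728] [ 2.87890937e+00 -8.28198795e-02 -8.89490734e+01] [[465.29166027   0.         254.85899525]
 [  0.         465.29166027 188.80726176]
 [  0.           0.           1.        ]] -0.05785410495897048
side [-0.01099505  1.22211377  0.84654181] [  60.65937686    0.59910502 -158.01794808] [[490.12579245   0.         260.20009007]
 [  0.         490.12579245 189.68719173]
 [  0.           0.           1.        ]] 0.04940878824867463
{'clock': 0.1, 'joint_pos': array([-5.12751957e+01,  2.05876357e+01,  6.40292390e-01, -1.62751120e-02,
       -7.01379729e+01, -1.65059984e+01]), 'qvel': array([ 0.08648799, -0.11482794,  0.12419409,  0.05512847, -0.00889713,
       -0.00210021]), 'tau': array([-1.59800984e-03, -5.84162879e+01,  2.93750507e+01,  7.01554075e+00,
        1.01540732e-02, -5.22819369e-05]), 'tool_pos': array([ 0.25505315, -0.6245179 ,  0.24452718]), 'orientation': array([ 96.33998426,  89.91332217, 118.5532491 ]), 'force': array([ 0.55191469,  1.03818689, -0.62090449]), 'moment': array([ 0.03653552, -0.0147515 ,  0.04025238]), 'opening': 0.08762697984934129}
```

View pics/top0.png

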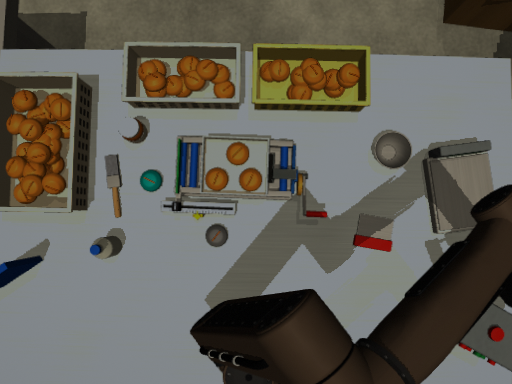

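View pics/side0.png

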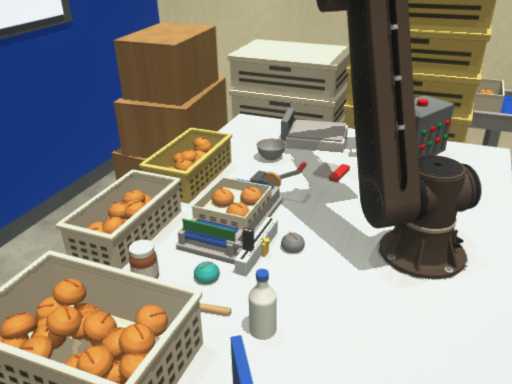

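Top view: lifter around (237,167), with its front facing the robot. The black grip is at (176,206), the yellow pointer at (197,216) and the red handle at (316,213). Possible mix-ups are the red scraper grip (372,243) for the handle, the yellow crate (310,75) and brass cam (300,183) for the pointer, and the dark lever block (287,173) for the grip. The grey bun (216,235) and turquoise bun (151,180) are to be left alone. By the description I choose (176,206), (197,216) and (316,213).

Run:
```python
from h import *
s=dict(np.load('top0.npz')); s['k1']=float(s['k1']); P=points(s); img=s['pixels']
b,g,r=[img[...,i].astype(int) for i in range(3)]
u0,v0,u1,v1=145,120,335,255
box=np.zeros(b.shape,bool); box[v0:v1,u0:u1]=1
def rep(n,m):
    m=m&box; k,l,st,c=cv2.connectedComponentsWithStats(m.astype(np.uint8))
    for i in range(1,k):
        if st[i,4]>8:
            q=P[l==i]; print(n,c[i].round(1),st[i,:],'med',np.median(q,0).round(4),'rng',q.min(0).round(3),q.max(0).round(3))
rep('red',(r>120)&(g<60)&(b<70)); rep('yel',(r>120)&(g>100)&(b<60)); rep('green',(g>r+25)&(g>b+15)); rep('blue',(b>100)&(r<60))
z=P[...,2]; 
rep('griptop',(z>.104)&(z<.122)&(np.arange(512)[None]<235)&(r<120))
m=(z>.042)&(z<.056)&box&(np.arange(384)[:,None]>198)&(np.arange(512)[None]<245)
rep('track',m)
c=cv2.resize(img[v0:v1,u0:u1],None,fx=4.2,fy=4.2,interpolation=cv2.INTER_CUBIC); cv2.imwrite('pics/c1.png',c)
```

```text
red [324.2 214.1] [322 213   5   4  15] med [ 0.4222 -0.2134  0.116 ] rng [ 0.416 -0.22   0.108] [ 0.425 -0.206  0.119]
yel [196.3 216. ] [193 214   7   5  23] med [0.4088 0.1711 0.0528] rng [0.403 0.163 0.044] [0.415 0.182 0.059]
green [177.6 165.4] [176 139   5  54 124] med [0.5605 0.2249 0.0994] rng [0.48  0.219 0.018] [0.645 0.241 0.109]
blue [192.9 164.9] [191 143   5  44 142] med [0.5654 0.1845 0.0577] rng [0.5   0.179 0.047] [0.635 0.19  0.068]
blue [284.1 156.4] [283 147   4  20  59] med [ 0.5986 -0.0959  0.0576] rng [ 0.568 -0.102  0.051] [ 0.627 -0.092  0.062]
blue [182.5 170. ] [182 156   2  29  29] med [0.5493 0.2162 0.0568] rng [0.506 0.214 0.053] [0.593 0.218 0.061]
blue [283.  185.2] [282 180   3  10  25] med [ 0.5089 -0.094   0.058 ] rng [ 0.496 -0.097  0.052] [ 0.524 -0.091  0.063]
griptop [232.9 155.4] [232 154   3   4   9] med [0.5922 0.0591 0.1083] rng [0.587 0.056 0.105] [0.596 0.062 0.115]
griptop [216.1 176.8] [213 170   7  14  26] med [0.5259 0.1081 0.1098] rng [0.508 0.1   0.106] [0.547 0.116 0.114]
griptop [175.1 205.9] [172 201   7  10  59] med [0.4376 0.2266 0.1139] rng [0.426 0.219 0.105] [0.452 0.237 0.12 ]
track [199.9 207.4] [161 200  74  20 772] med [0.4357 0.1603 0.0508] rng [0.4   0.055 0.042] [0.457 0.282 0.056]
track [214.9 235.8] [208 229  15  15  83] med [0.3506 0.1126 0.0445] rng [0.326 0.091 0.042] [0.37  0.135 0.053]
```

View pics/c1.png

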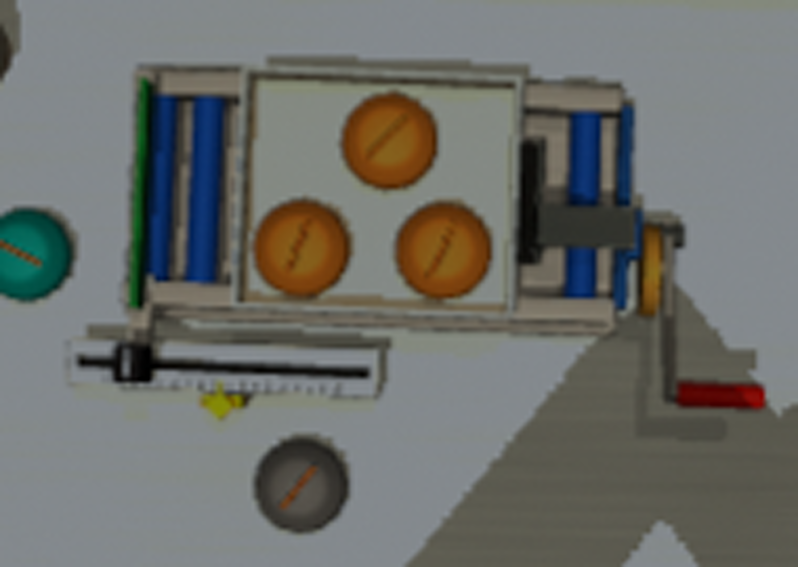

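Crop: the grip with its white line is at (132,361), the pointer tip at (222,402), and the handle bar spans (680–765,395). That confirms the choices. Next I fit the lifter frame.

Run:
```python
from h import *
s=dict(np.load('top0.npz')); s['k1']=float(s['k1']); P=points(s); img=s['pixels']
b,g,r=[img[...,i].astype(int) for i in range(3)]; z=P[...,2]
U,V=np.meshgrid(np.arange(512),np.arange(384))
def rect(n,m,zz):
    k,l,st,c=cv2.connectedComponentsWithStats(m.astype(np.uint8)); i=1+np.argmax(st[1:,4])
    w=onplane(s,np.argwhere(l==i)[:,::-1],zz)[:,:2].astype(np.float32); R_=cv2.minAreaRect(w*1000)
    d=np.linalg.eigh(np.cov((w-w.mean(0)).T))[1][:,-1]; print(n,st[i],R_,'mean',w.mean(0).round(4),'angle of long axis',np.degrees(np.arctan2(d[1],d[0])).round(2))
rect('track',(V>197)&(V<225)&(U>155)&(U<242)&(z>.042)&(z<.056)&~((r>100)&(b<70)),.05)
rect('fence',(V<196)&(U<183)&(U>170)&(z>.09)&(z<.109)&(g>r+15),.101)
rect('handle',(r>70)&(g<50)&(b<50)&(U>295)&(U<335)&(V>200)&(V<225),.112)
rect('grip',(z>.1)&(z<.122)&(U<190)&(V>198)&(V<215),.113)
rect('yel',(r>90)&(g>80)&(b<60)&(U<215)&(U>185)&(V>208)&(V<225),.052)
rect('lifter bed', (z>.045)&(z<.075)&(U>160)&(U<305)&(V<196)&(V>125),.06)
o=get_obs(); T=R.from_euler('xyz',o['orientation'],degrees=True).as_matrix(); print(T.round(4))
```

```text
track [161 200  74  15 733] ((437.1485595703125, 167.89553833007812), (226.28671264648438, 35.981536865234375), 88.74073791503906) mean [0.4369 0.1601] angle of long axis 88.8
fence [175 138   6  55 114] ((560.7371215820312, 224.92626953125), (7.774985313415527, 162.4166259765625), 87.77344512939453) mean [0.5594 0.2246] angle of long axis 177.79
handle [306 211  21   7  99] ((421.8855895996094, -189.6001739501953), (17.697154998779297, 59.173152923583984), 0.6655470132827759) mean [ 0.4233 -0.193 ] angle of long axis 89.19
grip [172 201   7  10  60] ((439.1358337402344, 227.10198974609375), (26.647523880004883, 17.77491569519043), 1.482631802558899) mean [0.4381 0.2268] angle of long axis 178.68
yel [193 212   9   8  38] ((411.87017822265625, 168.8367919921875), (23.483190536499023, 19.65453338623047), 54.41374969482422) mean [0.4105 0.169 ] angle of long axis 87.82
lifter bed [ 202  138   65   56 2132] ((565.94091796875, 57.019596099853516), (194.54168701171875, 167.1494598388672), 88.6964340209961) mean [0.5733 0.057 ] angle of long axis 83.84
[[-7.000e-04 -3.781e-01  9.258e-01]
 [ 1.300e-03  9.258e-01  3.781e-01]
 [-1.000e+00  1.500e-03 -2.000e-04]]
```

```bash
python3 -m crank '{"delta_pos":[[0,0.03,0.03],[0,0.06,0.06],[0,0.09,0.09],[0,0.12,0.12],[0,0.15,0.15],[0,0.18,0.18],[0,0.21,0.21],[0,0.24,0.24],[0,0.27,0.27],[0,0.3,0.3],[0,0.327,0.323],[0,0.327,0.323]],"turn":[[2,0,0],[4,0,0],[6,0,0],[8,0,0],[10,0,0],[12,0,0],[14,0,0],[16,0,0],[18,0,0],[20,0,0],[22,0,0],[23.5,0,0]],"grip":[1,1,1,1,1,1,1,1,1,1,1,1]}'; python3 -c "
from h import *
o=get_obs();print(o['joint_pos'],R.from_euler('xyz',o['orientation'],degrees=True).as_matrix().round(4))"
```

```text
clock: 1.1
tool_pos: [0.4324, -0.1949, 0.2455]
orientation: [35.5, 89.9, 34.4]
force: [-0.2, 0.1, -1.4]
opening: 0.0876
[-4.51877523e-01  1.25309557e+00 -2.36700516e+01 -5.25263680e-02
 -6.50085924e+01 -9.06293602e+01] [[ 1.200e-03  1.930e-02  9.998e-01]
 [ 8.000e-04  9.998e-01 -1.930e-02]
 [-1.000e+00  8.000e-04  1.200e-03]]
```

```bash
python3 -m crank '{"delta_pos":[[0,0.035,0],[0,0.075,0],[0,0.115,0],[0,0.155,0],[0,0.195,0],[0,0.235,0],[0,0.275,0],[0,0.315,0],[0,0.35,0],[0.015,0.385,0],[0.03,0.415,0],[0.045,0.42,-0.002]],"turn":[[0,0,0],[0,0,0],[0,0,0],[0,0,0],[0,0,0],[0,0,0],[0,0,0],[0,0,0],[0,0,0],[0,0,0],[0,0,0],[0,0,0]],"grip":[1,1,1,1,1,1,1,1,1,1,1,1]}'
python3 - <<'E'
from h import *
for n in ('wrist','top'):
    s=snap(n); np.savez(f'{n}1.npz',**s)
    if n=='wrist': cv2.imwrite('pics/w1.png',s['pixels']); print(s['eye'],s['rotation'])
E
```

```text
clock: 2.1
tool_pos: [0.4384, 0.224, 0.1997]
orientation: [44.6, 89.9, 43.5]
force: [0.2, -0.3, -0.2]
opening: 0.0876
[0.35365725 0.22560323 0.33869346] [-1.79581240e+01 -5.58672470e-02  8.88869685e+01]
```

View pics/w1.png

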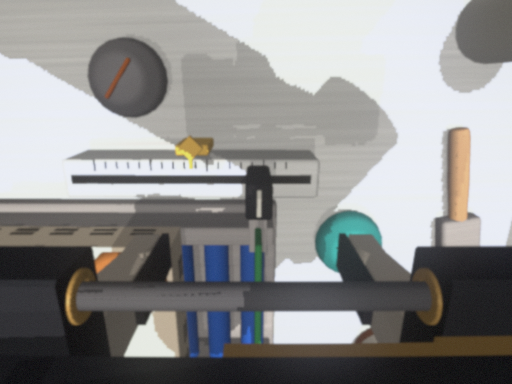

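Wrist view: the grip's white line is at (259,205), between the open fingers. The pointer's body is at (193,148) with its tip at (191,165), and the track slot is level in the image, so the yaw is right. Next I locate both points.

Run:
```python
from h import *
s=dict(np.load('wrist1.npz')); s['k1']=float(s['k1']); img=s['pixels']; P=points(s)
b,g,r=[img[...,i].astype(int) for i in range(3)]; U,V=np.meshgrid(np.arange(512),np.arange(384))
W=P.copy()
def rep(n,m,zz):
    uv=np.argwhere(m)[:,::-1]; w=onplane(s,uv,zz); print(n,len(uv),uv.mean(0).round(1),'plane',w.mean(0).round(4),w.min(0).round(4),w.max(0).round(4),'depth med',np.median(P[m],0).round(4))
box=(U>240)&(U<280)&(V>160)&(V<222)
top=box&(np.abs(P[...,2]-.113)<.004)
rep('griptop',top,.113)
rep('whiteline',box&(V>185)&(V<220)&(r>140),.113)
ym=(r>b+60)&(U>165)&(U<225)&(V>130)&(V<170); rep('pointer',ym,.052); rep('pointer top',ym&(P[...,2]>.048),.052)
rep('ptr low tip',ym&(V>158),.05)
dark=(r<70)&(g<70)&(V>175)&(V<185)&(U>65)&(U<315)&~((U>240)&(U<280))
uv=np.argwhere(dark)[:,::-1]; w=onplane(s,uv,.05); print('slot angle',np.degrees(np.arctan2(*np.linalg.svd(w[:,:2]-w[:,:2].mean(0),full_matrices=0)[2][0][::-1])),w.min(0),w.max(0))
gm=(g>r+20)&(g>b+10)&(V>225)&(V<285)&(U<300); rep('fence',gm,.101)
```

```text
griptop 995 [258.6 201.2] plane [0.4349 0.2279 0.113 ] [0.4211 0.2179 0.113 ] [0.4487 0.2375 0.113 ] depth med [0.4349 0.2281 0.1125]
whiteline 298 [265.5 199.8] plane [0.4339 0.2329 0.113 ] [0.4232 0.2154 0.113 ] [0.4489 0.2426 0.113 ] depth med [0.4473 0.2418 0.0496]
pointer 511 [190.8 149.3] plane [0.4079 0.1706 0.052 ] [0.3972 0.1567 0.052 ] [0.4245 0.1856 0.052 ] depth med [0.4084 0.1699 0.0512]
pointer top 365 [189.6 149. ] plane [0.4077 0.1696 0.052 ] [0.3972 0.1588 0.052 ] [0.4245 0.1805 0.052 ] depth med [0.4071 0.1695 0.0516]
ptr low tip 31 [190.1 162.8] plane [0.4203 0.1687 0.05  ] [0.4169 0.1671 0.05  ] [0.425  0.1707 0.05  ] depth med [0.4202 0.1689 0.0513]
slot angle -91.27325104111034 [0.431163   0.06270817 0.05      ] [0.43997583 0.27317811 0.05      ]
fence 312 [257.9 257.7] plane [0.4871 0.2268 0.101 ] [0.462  0.2241 0.101 ] [0.5084 0.2294 0.101 ] depth med [0.4869 0.2267 0.1003]
```

```bash
python3 -m crank '{"delta_pos":[[0.025,0.004,-0.003],[0.055,0.004,-0.003],[0.08,0.004,-0.003],[0.095,0.004,-0.003],[0.105,0.004,-0.003],[0.105,0.004,-0.003],[0.105,0.004,-0.003],[0.105,0.004,-0.003],[0.105,0.004,-0.003],[0.105,0.004,-0.003],[0.105,0.004,-0.003],[0.105,0.004,-0.003]],"turn":[[0,0,0],[0,0,0],[0,0,0],[0,0,0],[0,0,0],[0,0,0],[0,0,0],[0,0,0],[0,0,0],[0,0,0],[0,0,0],[0,0,0]],"grip":[1,1,1,1,1,1,0.1,0.1,0.1,0.1,0.1,0.1]}'
```

```text
clock: 3.2
tool_pos: [0.4352, 0.2241, 0.0958]
orientation: [49.9, 89.9, 48.7]
force: [-0.0, 0.5, 0.4]
opening: 0.0532
```

```bash
python3 -m crank '{"delta_pos":[[0,0,0],[0,0,0],[0,0,0],[0,0,0],[0,0,0],[0,0,0]],"turn":[[0,0,0],[0,0,0],[0,0,0],[0,0,0],[0,0,0],[0,0,0]],"grip":[0.1,0.1,0.1,0.1,0.1,0.1]}'
python3 - <<'E'
from h import *
s=snap('wrist'); np.savez('wrist2.npz',**s); P=points(s); b,g,r=[s['pixels'][...,i].astype(int) for i in range(3)]
cv2.imwrite('pics/w2.png',s['pixels']); print(get_obs()['force'],get_obs()['tool_pos'])
E
```

```text
clock: 3.7
tool_pos: [0.4351, 0.2243, 0.0953]
orientation: [83.5, 90.0, 82.3]
force: [0.3, 2.1, -1.2]
opening: 0.0197
[-1.058034    1.784883   -0.12146139] [0.43504926 0.22428314 0.09533714]
```

View pics/w2.png

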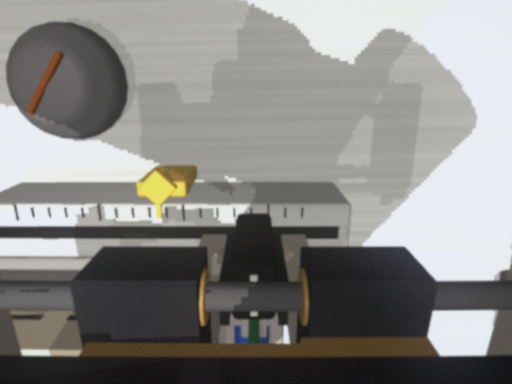

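```bash
cat > m.py <<'E'
from h import *
import sys
s=snap('wrist'); P=points(s); b,g,r=[s['pixels'][...,i].astype(int) for i in range(3)]; U,V=np.meshgrid(np.arange(512),np.arange(384))
ym=(r>b+60)&(g>b+50)&(V<222)&(V>140); t=V[ym].max()
tip=ym&(V>t-8); w=onplane(s,np.argwhere(tip)[:,::-1],.051); print('tip',np.argwhere(tip)[:,::-1].mean(0),w.mean(0).round(4),w.min(0),w.max(0))
sq=ym&(P[...,2]>.048); print('ptr top',np.median(P[sq],0))
gt=(np.abs(P[...,2]-.113)<.004)&(V>210)&(V<330)&(U>200)&(U<310)&(P[...,0]<.455)
wl=(r>140)&(abs(U-254)<25)&(V>273)&(V<285)
for n,m in (('griptop',gt),('line',wl)):
    uv=np.argwhere(m)[:,::-1]; w=onplane(s,uv,.113); print(n,len(uv),uv.mean(0),w.mean(0).round(4),w.min(0).round(4),w.max(0).round(4))
print(get_obs()['tool_pos'])
E
python3 m.py
```

```text
tip [158.85714286 213.35714286] [0.4226 0.1689 0.051 ] [0.42040008 0.16741287 0.051     ] [0.42488212 0.17042535 0.051     ]
ptr top [0.40685715 0.16974616 0.0516249 ]
griptop 1702 [253.49118684 279.27438308] [0.4287 0.2245 0.113 ] [0.4195 0.2058 0.113 ] [0.4486 0.2433 0.113 ]
line 27 [253.40740741 277.92592593] [0.4279 0.2245 0.113 ] [0.4269 0.2234 0.113 ] [0.4289 0.2255 0.113 ]
[0.43507273 0.22424752 0.09533582]
```

```bash
python3 -m crank '{"delta_pos":[[0,-0.006,0],[0,-0.014,0],[0,-0.022,0],[0,-0.03,0],[0,-0.038,0],[0,-0.045,0],[0,-0.051,0],[0,-0.055,0],[0,-0.0555,0],[0,-0.0555,0],[0,-0.0555,0]],"turn":[[0,0,0],[0,0,0],[0,0,0],[0,0,0],[0,0,0],[0,0,0],[0,0,0],[0,0,0],[0,0,0],[0,0,0],[0,0,0]],"grip":[0.1,0.1,0.1,0.1,0.1,0.1,0.1,0.1,0.1,0.1,0.1]}'; sed -i 's/snap(.wrist.);/snap("wrist"); cv2.imwrite("pics\/w%d.png"%int(get_obs()["clock"]*100),s["pixels"]);/' m.py; python3 m.py; ls pics
```

```text
clock: 4.72
tool_pos: [0.4338, 0.168, 0.0953]
orientation: [-108.0, 89.9, -109.3]
force: [1.9, -1.5, -0.6]
opening: 0.0196
tip [254.73809524 209.23809524] [0.4199 0.1691 0.051 ] [0.41783102 0.16751325 0.051     ] [0.42226733 0.17045875 0.051     ]
ptr top [0.40675631 0.16932367 0.05166847]
griptop 1672 [253.39712919 279.41985646] [0.4275 0.1682 0.113 ] [0.4182 0.1496 0.113 ] [0.4473 0.1871 0.113 ]
line 28 [253.32142857 278.        ] [0.4266 0.1682 0.113 ] [0.4256 0.1672 0.113 ] [0.4276 0.1693 0.113 ]
[0.43379407 0.16816675 0.09533618]
c1.png
side0.png
top0.png
w1.png
w2.png
w476.png
```

```bash
python3 -m crank '{"delta_pos":[[0,0.0005,0],[0,0.0005,0],[0,0.0005,0],[0,0,0],[0,0,0],[0,0,0],[-0.02,0,0],[-0.05,0,0],[-0.08,0,0],[-0.105,0,0],[-0.105,0,0],[-0.105,0,0]],"turn":[[0,0,0],[0,0,0],[0,0,0],[0,0,0],[0,0,0],[0,0,0],[0,0,0],[0,0,0],[0,0,0],[0,0,0],[0,0,0],[0,0,0]],"grip":[0.1,0.1,0.1,0.7,0.7,0.7,0.7,0.7,0.7,0.7,0.7,0.7]}'
python3 - <<'E'
from h import *
s=snap('wrist'); cv2.imwrite('pics/w5.png',s['pixels']); np.savez('wrist5.npz',**s)
P=points(s); b,g,r=[s['pixels'][...,i].astype(int) for i in range(3)]; U,V=np.meshgrid(np.arange(512),np.arange(384))
def rep(n,m,zz):
    uv=np.argwhere(m)[:,::-1]; w=onplane(s,uv,zz); print(n,len(uv),uv.mean(0).round(1),w.mean(0).round(4),w.min(0).round(4),w.max(0).round(4))
rep('grip',(np.abs(P[...,2]-.113)<.004)&(U>240)&(U<280)&(V>160)&(V<222),.113)
ym=(r>b+60)&(g>b+50)&(V>120)&(V<175)&(U>200); rep('ptr',ym&(P[...,2]>.048),.052); t=V[ym].max(); rep('tip',ym&(V>t-5),.05)
rep('fence',(g>r+20)&(g>b+10)&(V>225)&(V<285)&(U<300),.101)
E
```

```text
clock: 5.77
tool_pos: [0.4344, 0.1693, 0.2018]
orientation: [49.1, 89.8, 47.8]
force: [-0.9, -0.9, -0.4]
opening: 0.0611
grip 922 [253.4 203.6] [0.4335 0.1696 0.113 ] [0.4195 0.1602 0.113 ] [0.4473 0.1788 0.113 ]
ptr 330 [252.2 150.8] [0.407  0.1693 0.052 ] [0.3975 0.1595 0.052 ] [0.4206 0.1796 0.052 ]
tip 10 [252.5 164. ] [0.4192 0.1692 0.05  ] [0.4174 0.1688 0.05  ] [0.4211 0.1697 0.05  ]
fence 282 [252.5 257.9] [0.4846 0.1677 0.101 ] [0.4607 0.1649 0.101 ] [0.506  0.1707 0.101 ]
```

View pics/w5.png

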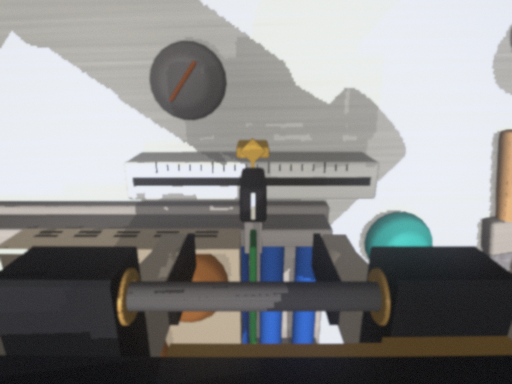

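Wrist view: the pointer tip (252,164) and the grip line (253,203) line up within 1 mm, and the fence stands just beside the tray wall. Next is the handle.

```bash
python3 -m crank '{"delta_pos":[[0,-0.02,0],[0,-0.05,0],[0,-0.08,0],[0,-0.115,0],[0,-0.15,0],[0,-0.185,0],[0,-0.22,0],[0,-0.255,0],[0,-0.29,0],[0,-0.32,0],[0,-0.345,-0.002],[0,-0.359,-0.004]],"turn":[[-6,0,0],[-13,0,0],[-20,0,0],[-27,0,0],[-34,0,0],[-41,0,0],[-48,0,0],[-55,0,0],[-62,0,0],[-69,0,0],[-76,0,0],[-83,0,0]],"grip":[1,1,1,1,1,1,1,1,1,1,1,1]}' && python3 -m crank '{"delta_pos":[[0,0,0],[0,0,0],[0,0,0]],"turn":[[-7,0,0],[-7,0,0],[-7,0,0]],"grip":[1,1,1]}'
python3 - <<'E'
from h import *
s=snap('wrist'); cv2.imwrite('pics/w6.png',s['pixels'])
P=points(s); b,g,r=[s['pixels'][...,i].astype(int) for i in range(3)]
m=(r>70)&(g<50)&(b<50); k,l,st,c=cv2.connectedComponentsWithStats(m.astype(np.uint8))
for i in range(1,k):
    if st[i,4]>60:
        w=onplane(s,np.argwhere(l==i)[:,::-1],.108); q=P[l==i]; print(st[i],c[i],w.mean(0).round(4),w.min(0).round(4),w.max(0).round(4),q.min(0).round(3),np.median(q,0).round(4),q.max(0).round(3))
o=get_obs(); print(o['joint_pos'].round(1),R.from_euler('xyz',o['orientation'],degrees=True).as_matrix().round(4))
E
```

```text
clock: 6.82
tool_pos: [0.4206, -0.1925, 0.1988]
orientation: [102.5, 89.8, 177.7]
force: [0.1, -0.4, 0.5]
opening: 0.0879
clock: 7.07
tool_pos: [0.4211, -0.1904, 0.1992]
orientation: [90.3, 89.9, 172.1]
force: [-0.7, -0.3, 0.7]
opening: 0.0876
[  0.2   2.4 -28.9  -0.  -58.8  -8.5] [[-1.600e-03 -9.897e-01  1.432e-01]
 [ 2.000e-04  1.432e-01  9.897e-01]
 [-1.000e+00  1.600e-03 -0.000e+00]]
```

View pics/w6.png

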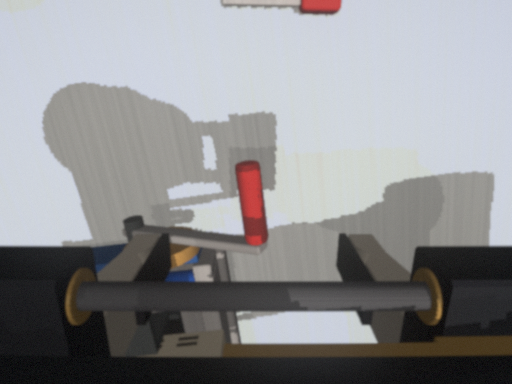

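Wrist view: the red handle runs from (248,165) to (256,240), between the fingers but about 7° off. I finish the turn and measure.

```bash
python3 -m crank '{"delta_pos":[[0,0,0],[0,0,0],[0,0,0]],"turn":[[-7,0,0],[-7,0,0],[-7,0,0]],"grip":[1,1,1]}'
python3 - <<'E'
from h import *
s=snap('wrist'); P=points(s); b,g,r=[s['pixels'][...,i].astype(int) for i in range(3)]
V=np.arange(384)[:,None]; m=(r>100)&(g<r*.4)&(b<r*.4)&(V>100)&(V<260); k,l,st,c=cv2.connectedComponentsWithStats(m.astype(np.uint8))
for i in range(1,k):
    if st[i,4]>60:
        w=onplane(s,np.argwhere(l==i)[:,::-1],.108); q=P[l==i]; print(st[i],c[i],w.mean(0).round(4),w.min(0).round(4),w.max(0).round(4),q.min(0).round(3),np.median(q,0).round(4),q.max(0).round(3))
o=get_obs(); print(o['joint_pos'].round(1),o['tool_pos'],R.from_euler('xyz',o['orientation'],degrees=True).as_matrix().round(4))
E
```

```text
clock: 7.37
tool_pos: [0.4219, -0.1897, 0.2002]
orientation: [73.9, 90.0, 162.7]
force: [-0.2, 0.9, -0.4]
opening: 0.0876
[244 163  20  48 855] [253.35438596 186.19532164] [ 0.4207 -0.2019  0.108 ] [ 0.4136 -0.2191  0.108 ] [ 0.4279 -0.1836  0.108 ] [ 0.414 -0.273  0.111] [ 0.4206 -0.2044  0.1147] [ 0.428 -0.186  0.339]
[243 228  20  15 242] [252.68181818 235.11983471] [ 0.4221 -0.1633  0.108 ] [ 0.415  -0.1691  0.108 ] [ 0.4294 -0.1575  0.108 ] [ 0.415 -0.273  0.112] [ 0.4218 -0.1664  0.1148] [ 0.429 -0.161  0.339]
[  0.3   2.3 -28.9  -0.  -58.8  -1.5] [ 0.42184834 -0.18977458  0.20023985] [[-2.000e-04 -9.998e-01  2.140e-02]
 [ 1.000e-04  2.140e-02  9.998e-01]
 [-1.000e+00  2.000e-04  1.000e-04]]
```

```bash
python3 -m crank '{"delta_pos":[[0.025,0,0],[0.055,0,0],[0.08,0,0],[0.093,0,0],[0.093,0,0],[0.093,0,0],[0.093,0,0],[0.093,0,0],[0.093,0,0],[0.093,0,0],[0.093,0,0],[0.093,0,0]],"turn":[[0,0,0],[0,0,0],[0,0,0],[0,0,0],[0,0,0],[0,0,0],[0,0,0],[0,0,0],[0,0,0],[0,0,0],[0,0,0],[0,0,0]],"grip":[1,1,1,1,0,0,0,0,0,0,0,0]}'&&python3 -m crank '{"delta_pos":[[0,0,0],[0,0,0],[0,0,0],[0,0,0],[0,0,0],[0,0,0]],"turn":[[0,0,0],[0,0,0],[0,0,0],[0,0,0],[0,0,0],[0,0,0]],"grip":[0,0,0,0,0,0]}'
python3 - <<'E'
from h import *
s=snap('wrist'); cv2.imwrite('pics/w7.png',s['pixels'])
# arc in tool axes (tool x = -z, tool y = -lifter x), from parked
for d in (0,.1,.2,.3,.4,.5,.6,.7,.8,.9,1.0,1.1):
    a=np.radians(63)-d; print(d,'dx',round(-.13*(np.cos(a)-np.cos(np.radians(63))),4),'dy',round(-.13*(np.sin(np.radians(63))-np.sin(a)),4))
print(get_obs()['tool_pos'],get_obs()['force'])
E
```

```text
clock: 8.42
tool_pos: [0.4219, -0.1903, 0.1077]
orientation: [-87.6, 90.0, 1.5]
force: [0.7, -0.4, 0.6]
opening: 0.0402
clock: 8.92
tool_pos: [0.4222, -0.1903, 0.1074]
orientation: [-93.8, 90.0, -4.7]
force: [3.0, 0.0, -2.1]
opening: 0.0176
0 dx -0.0 dy -0.0
0.1 dx -0.0113 dy -0.0065
0.2 dx -0.0218 dy -0.014
0.3 dx -0.0316 dy -0.0226
0.4 dx -0.0404 dy -0.0321
0.5 dx -0.0483 dy -0.0425
0.6 dx -0.0551 dy -0.0536
0.7 dx -0.0607 dy -0.0653
0.8 dx -0.0652 dy -0.0775
0.9 dx -0.0684 dy -0.0901
1.0 dx -0.0703 dy -0.1029
1.1 dx -0.071 dy -0.1159
[ 0.42223561 -0.19033342  0.10739897] [ 3.01922209 -1.84682962 -2.22051867]
```

View pics/w7.png

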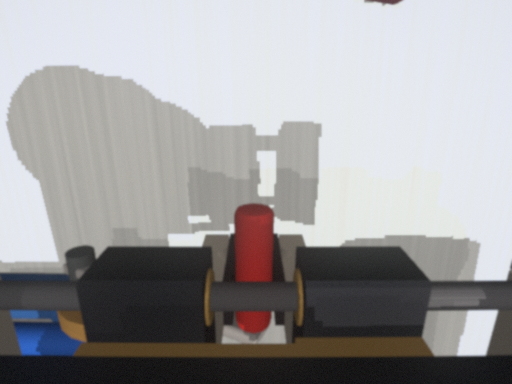

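Wrist view: the red handle bar is gripped centrally between the pads, (235–273, 205–330), with the opening at 17.6 mm. Now I swing the lever along the arc.

```bash
python3 -m crank '{"delta_pos":[[-0.0057,-0.0031,0],[-0.0113,-0.0065,0],[-0.0167,-0.0101,0],[-0.0218,-0.014,0],[-0.0268,-0.0182,0],[-0.0316,-0.0226,0],[-0.036,-0.0272,0],[-0.0404,-0.0321,0],[-0.0444,-0.0372,0],[-0.0483,-0.0425,0],[-0.0518,-0.048,0],[-0.0551,-0.0536,0]],"turn":[[0,0,0],[0,0,0],[0,0,0],[0,0,0],[0,0,0],[0,0,0],[0,0,0],[0,0,0],[0,0,0],[0,0,0],[0,0,0],[0,0,0]],"grip":[0,0,0,0,0,0,0,0,0,0,0,0]}'
python3 - <<'E'
from h import *
o=get_obs();print(o['tool_pos'],o['force'],R.from_euler('xyz',o['orientation'],degrees=True).as_matrix().round(4))
for d in np.arange(.65,1.101,.05):
    a=np.radians(63)-d; print(round(d,2),'dx',round(-.13*(np.cos(a)-np.cos(np.radians(63)))+.0551,4),'dy',round(-.13*(np.sin(np.radians(63))-np.sin(a))+.0536,4))
E
```

```text
clock: 9.97
tool_pos: [0.4702, -0.1915, 0.1632]
orientation: [90.6, 89.4, 179.6]
force: [-21.1, 3.9, 20.0]
opening: 0.0173
[ 0.47020557 -0.19147087  0.16316973] [-21.10308206   3.92822746  20.0031498 ] [[-1.060e-02 -9.998e-01  1.780e-02]
 [ 1.000e-04  1.780e-02  9.998e-01]
 [-9.999e-01  1.060e-02 -1.000e-04]]
0.65 dx -0.003 dy -0.0057
0.7 dx -0.0056 dy -0.0117
0.75 dx -0.008 dy -0.0177
0.8 dx -0.0101 dy -0.0239
0.85 dx -0.0119 dy -0.0301
0.9 dx -0.0133 dy -0.0365
0.95 dx -0.0144 dy -0.0429
1.0 dx -0.0152 dy -0.0493
1.05 dx -0.0157 dy -0.0558
1.1 dx -0.0159 dy -0.0623
```

```bash
python3 -m crank '{"delta_pos":[[0,0,0],[0,0,0],[0,0,0]],"turn":[[0,0,0],[0,0,0],[0,0,0]],"grip":[0,0,0]}'
python3 - <<'E'
from h import *
s=snap('wrist'); t=snap('side'); w=s['pixels'][120:,:]; c=cv2.resize(t['pixels'][140:270,150:320],None,fx=3,fy=3,interpolation=cv2.INTER_CUBIC)
im=np.zeros((264+390,512,3),np.uint8)
o=np.zeros((400,800,3),np.uint8); w2=cv2.resize(w,(340,175)); o[:175,:340]=w2; o[:344,345:795]=cv2.resize(c,(450,344)); cv2.imwrite('pics/w8.png',o)
ob=get_obs(); print(ob['tool_pos'],ob['force'],ob['moment'],ob['orientation'])
E
```

```text
clock: 10.22
tool_pos: [0.4719, -0.1916, 0.164]
orientation: [95.5, 89.6, -175.5]
force: [-18.6, 3.0, 19.0]
opening: 0.017
[ 0.47186147 -0.19159591  0.16400888] [-16.39830894   3.30199686  18.07809259] [0.84213315 6.68061239 0.0719433 ] [  95.2904361    89.64036882 -175.69142631]
```

View pics/w8.png

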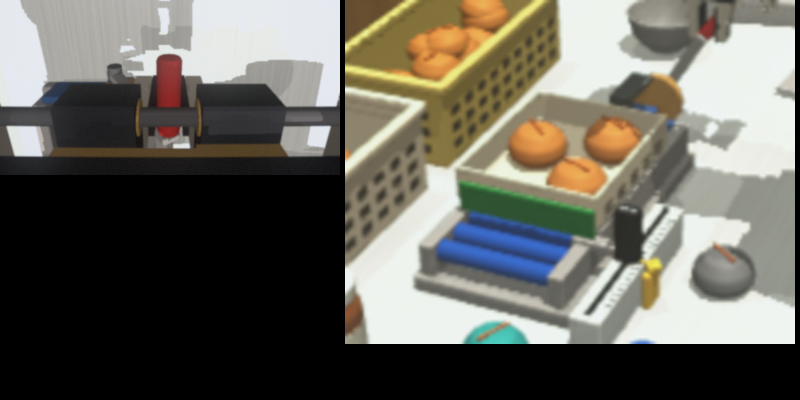

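Side crop: buns in the tray, fence beside it, the pointer next to the grip and the cam turning. The force has a radial component of about 25 N, so I step outward a little to relieve it.

```bash
python3 -m crank '{"delta_pos":[[-0.002,0.001,0],[-0.004,0.002,0],[-0.004,0.002,0],[-0.004,0.002,0]],"turn":[[0,0,0],[0,0,0],[0,0,0],[0,0,0]],"grip":[0,0,0,0]}'; python3 -c "
from h import *
o=get_obs();print(o['tool_pos'],o['force'],o['orientation'])"
```

```text
clock: 10.65
tool_pos: [0.4734, -0.1915, 0.1658]
orientation: [110.9, 90.0, -160.1]
force: [3.7, -6.8, -14.8]
opening: 0.0171
[ 0.47342732 -0.19149141  0.16583026] [  3.73639848  -6.78588584 -14.84207815] [ 110.9105532    89.97329137 -160.0912804 ]
```

```bash
python3 -m crank '{"delta_pos":[[0,-0.003,0],[-0.0013,-0.0073,0],[-0.0027,-0.0104,0],[-0.004,-0.0135,0],[-0.0052,-0.0167,0],[-0.0064,-0.0199,0],[-0.0075,-0.0232,0],[-0.0085,-0.0264,0],[-0.0085,-0.0264,0],[-0.0085,-0.0264,0]],"turn":[[0,0,0],[0,0,0],[0,0,0],[0,0,0],[0,0,0],[0,0,0],[0,0,0],[0,0,0],[0,0,0],[0,0,0]],"grip":[0,0,0,0,0,0,0,0,0,0]}'; python3 -c "
from h import *
o=get_obs();print(o['tool_pos'],o['force'],o['orientation'])"
```

```text
clock: 11.48
tool_pos: [0.4988, -0.1923, 0.1766]
orientation: [124.8, 89.9, -146.1]
force: [-9.4, -1.2, 8.6]
opening: 0.0168
[ 0.49881823 -0.19234347  0.17662999] [-9.42964169 -1.1910366   8.60926619] [ 124.84320687   89.87451084 -146.11979464]
```

```bash
python3 -m crank '{"delta_pos":[[-0.002,-0.004,0],[-0.0034,-0.0088,0],[-0.0043,-0.0132,0],[-0.005,-0.0177,0],[-0.0056,-0.0222,0],[-0.006,-0.0267,0],[-0.0061,-0.031,0],[-0.0062,-0.035,0],[-0.0062,-0.0372,0],[-0.0062,-0.0372,0],[-0.0062,-0.0372,0]],"turn":[[0,0,0],[0,0,0],[0,0,0],[0,0,0],[0,0,0],[0,0,0],[0,0,0],[0,0,0],[0,0,0],[0,0,0],[0,0,0]],"grip":[0,0,0,0,0,0,0,0,0,0,0]}'
python3 - <<'E'
from h import *
o=get_obs();print(o['tool_pos'],o['force'],o['orientation'])
t=snap('side'); np.savez('side9.npz',**t); s=snap('wrist'); p=snap('top'); np.savez('top9.npz',**p)
a=cv2.resize(t['pixels'][120:270,170:330],(480,450),interpolation=cv2.INTER_CUBIC); b=cv2.resize(s['pixels'][100:],(300,166)); c=cv2.resize(p['pixels'][120:240,160:340],(300,200))
im=np.zeros((450,785,3),np.uint8); im[:,:480]=a; im[:166,485:]=b; im[170:370,485:]=c; cv2.imwrite('pics/w9.png',im)
E
```

```text
clock: 12.4
tool_pos: [0.5366, -0.1932, 0.1826]
orientation: [151.6, 89.9, -119.4]
force: [-6.1, -5.1, 3.3]
opening: 0.0172
[ 0.53661812 -0.19321659  0.18259189] [-6.0877947  -5.05254113  3.28152046] [ 151.55771324   89.89967833 -119.41065825]
```

View pics/w9.png

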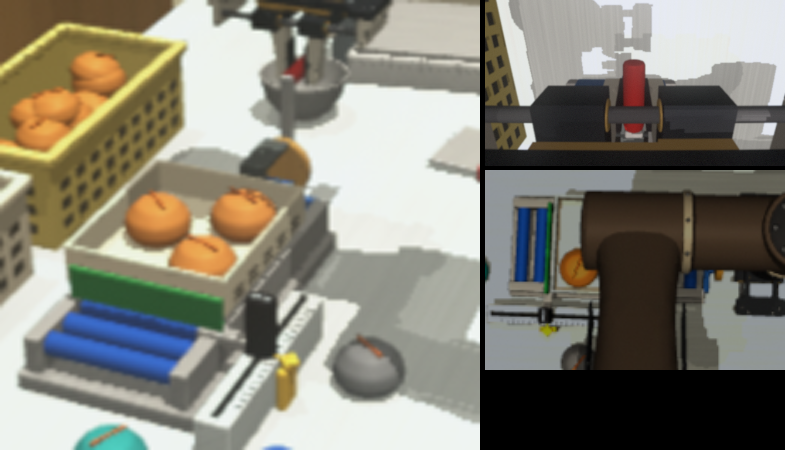

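Composite: the lever arm stands vertical at (288,80–135) in the side crop, the handle is held, the tray is lifted, the buns are in place and the grip is still at the pointer. I check the arm's lean numerically.

Run:
```python
from h import *
s=dict(np.load('side9.npz')); s['k1']=float(s['k1']); P=points(s); img=s['pixels']
sub=np.zeros(P.shape[:2],bool); sub[140:172,255:280]=1
# cast onto the arm's vertical plane (normal lifter y): use row-wise centre of arm by depth
m=sub&(P[...,1]>-.185)&(P[...,1]<-.135)&(P[...,0]>.49)&(P[...,0]<.58)&(P[...,2]>.06)&(P[...,2]<.18)
for v in range(140,172):
    q=P[v][m[v]]
    if len(q): print(v,np.flatnonzero(m[v])[[0,-1]],len(q),q.mean(0).round(4))
```

```text
143 [262 270] 4 [ 0.5449 -0.1814  0.1774]
144 [263 275] 6 [ 0.5251 -0.1821  0.1765]
145 [263 275] 7 [ 0.526  -0.1768  0.175 ]
146 [264 276] 9 [ 0.522  -0.1737  0.1733]
147 [264 274] 7 [ 0.5278 -0.1644  0.1727]
148 [264 268] 5 [ 0.5324 -0.1566  0.1717]
149 [264 268] 5 [ 0.5318 -0.1549  0.1689]
150 [264 268] 5 [ 0.5316 -0.1543  0.1655]
151 [264 268] 5 [ 0.5324 -0.1564  0.1608]
152 [264 268] 5 [ 0.5328 -0.1572  0.1568]
153 [264 268] 5 [ 0.5318 -0.1547  0.1544]
154 [264 268] 5 [ 0.5319 -0.1549  0.1506]
155 [264 268] 5 [ 0.5331 -0.158   0.1454]
156 [264 268] 5 [ 0.5323 -0.1558  0.1428]
157 [264 268] 5 [ 0.533  -0.1577  0.1381]
158 [264 268] 5 [ 0.5326 -0.1564  0.1351]
159 [264 268] 5 [ 0.5329 -0.1573  0.1309]
160 [264 268] 5 [ 0.5324 -0.1558  0.128 ]
161 [264 268] 5 [ 0.5328 -0.1569  0.1237]
162 [264 268] 5 [ 0.5328 -0.1567  0.12  ]
163 [264 268] 5 [ 0.5327 -0.1565  0.1164]
164 [264 268] 5 [ 0.5333 -0.158   0.1118]
165 [264 268] 5 [ 0.5333 -0.1579  0.1081]
166 [263 268] 6 [ 0.5321 -0.1504  0.1081]
167 [267 268] 2 [ 0.5211 -0.1406  0.1109]
168 [268 270] 3 [ 0.5186 -0.1481  0.1041]
169 [266 271] 6 [ 0.518  -0.1417  0.1035]
170 [265 271] 7 [ 0.5186 -0.1387  0.101 ]
171 [264 272] 8 [ 0.519  -0.1408  0.0962]
```

```bash
python3 -m crank '{"delta_pos":[[0,0,0],[0,0,0],[0,0,0]],"turn":[[0,0,0],[0,0,0],[0,0,0]],"grip":[0,0,0]}'
python3 - <<'E'
from h import *
s=snap('top'); P=points(s); b,g,r=[s['pixels'][...,i].astype(int) for i in range(3)]; U,V=np.meshgrid(np.arange(512),np.arange(384))
def rep(n,m,zz):
    uv=np.argwhere(m)[:,::-1]; w=onplane(s,uv,zz); print(n,len(uv),uv.mean(0).round(1),w.mean(0).round(4),w.min(0).round(4),w.max(0).round(4))
rep('grip',(abs(P[...,2]-.113)<.007)&(U>165)&(U<215)&(V>198)&(V<213),.113)
rep('ptr',(r>90)&(g>80)&(b<60)&(U<215)&(U>185)&(V>208)&(V<225),.052)
rep('fence',(g>r+15)&(g>b+10)&(U>165)&(U<215)&(V<196)&(V>130),.101)
tr=(abs(P[...,2]-.116)<.01)&(U>190)&(U<225)&(V<196)&(V>130)&(r>90)&(abs(r-b)<60)&(g>80); rep('tray rim',tr,.114)
o=get_obs(); print(o['clock'],o['tool_pos'],o['force'],o['opening'])
E
```

```text
clock: 12.8
tool_pos: [0.5365, -0.1932, 0.1826]
orientation: [150.8, 89.9, -120.2]
force: [-5.0, -4.8, 3.0]
opening: 0.0169
grip 68 [194.4 206.5] [0.4374 0.1698 0.113 ] [0.4239 0.159  0.113 ] [0.4507 0.1798 0.113 ]
ptr 41 [197.3 215.4] [0.4107 0.1678 0.052 ] [0.3996 0.1533 0.052 ] [0.4211 0.1812 0.052 ]
fence 153 [197.4 166.6] [0.5569 0.1653 0.101 ] [0.4776 0.1607 0.101 ] [0.6399 0.1708 0.101 ]
tray rim 156 [205.3 165.5] [0.5592 0.1403 0.114 ] [0.478 0.083 0.114] [0.6531 0.1574 0.114 ]
12.85 [ 0.53649166 -0.19322876  0.18258846] [-5.01138302 -3.84231946  2.94799159] 0.017107419106320743
```

```bash
python3 -c "
from plant import *
print(close_job())"
```

```text
the job is handed in; nothing more can be done
None
```

I carried out both steps in order and handed the job in at about 12.9 s, with the gripper still closed on the red handle.

- **Guide:** I slid it by its black grip, about 56 mm under grip; closing the gripper had already shifted it about 3 mm the right way. From the wrist camera after release, the grip was within about 1 mm of the pointer. The last top-camera look showed 1–2 mm, close to that camera's resolution. The fence stands just beside the tray.
- **Lever:** I swung it up to vertical. The side camera's depth readings put the arm within about 1° of upright. The handle was held with about 5 N of spring pull, and the tool was steady at (0.5365, -0.193, 0.183).
- **Tray and surroundings:** The side view just before hand-in shows the tray lifted with all three buns in it. I touched nothing else on the table.
- **Problems on the way:** Partway up the arc the wrist force rose to about 29 N, because my estimated hinge position was a few millimetres off. I corrected the path and it fell to about 7 N at the end.
- **Checks that disagreed:** The side camera placed the lever arm about 5 mm from where the tool position did, more than the stated 2 mm calibration. The arm's lean was measured within that one camera, so this should not affect it.

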